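# Refill the wood box and flip its lid shut

### The job

Rain is coming: pick up the scoop by its wooden grip, tip its three wood chunks into the open wood box, and set the empty scoop back down flat on the counter. Then close the box: lift the folded-back lid by its free edge without forcing it, push it just past upright until its own weight takes it, and take your hand off so that it swings fully shut by itself. Do not handle the chunks, and leave the bowl, glass lid, colander, cups and spoon where they are.

Things in the scene. Friction and masses are not known exactly. Their poses are not given: they have to be found in the camera images.
- wood_box: Galvanised steel box, open at the top, fixed to the counter: 210 mm (its x) by 170 mm (its y) by 110 mm high, walls and floor 4 mm. Origin: centre of its underside, z up. Its +y side carries the hinges of the red lid; that side faces the world's +y to within 0.6 rad. Two thin struts behind that wall (at x = +-70 mm, reaching 45 mm out at 120 mm height) hold the open lid.
- box_hinge (a point): Middle of the hinge line, on the top edge of the box's +y wall, 110 mm above the counter; the line runs along the box's x axis. Lid: 4 mm plate, 222 mm along the hinge, 182 mm from hinge to free edge, with an 18 mm skirt on its inner side and a 90 mm wide lift lip standing 15 mm out from the foot of the front skirt. 0.35 to 0.7 kg, unknown; centre of mass about 100 mm from the hinge.
- lid (a joint): Angle of the red lid, rad: 0 shut, 1.57 upright, 2.80 folded back on the struts, where it starts (20 degrees above level, out over the box's +y side, outer face down). The hinges drag (0.16 N m) and are damped: near upright it stays where left; 13 to 28 degrees past upright, depending on its weight, it goes over by itself, slowly at first, and shuts in about 1 s. Not to be touched below 0.85.
- lid_edge (a point): Middle of the lid's free edge, on its outer face. z: outward normal of that face (up when shut, obliquely down and away from the box when folded back); y points from the free edge to the hinge. Lifting takes 3 to 5 N here. Folded back, a level push on the edge jams: come from outside with the fingers leaning in under the edge, lift, and follow the arc about the hinge.
- scoop: Sheet-steel scoop lying flat on the counter, 0.16 kg: pan 120 mm (its x) by 110 mm (its y), floor 3 mm thick, side walls 22 mm high, rear wall 30 mm high at x = -60 mm; the front at x = +60 mm is open and is the lip over which pieces slide. Origin: centre of the pan's underside; z is up when it lies flat.
- scoop_grip (a point): Point to hold on the scoop's wooden grip, 100 mm behind the pan's centre and 34 mm above the underside. The grip is a bar along the scoop's x axis, 24 mm wide (scoop's y), 22 mm high, from 72 to 167 mm behind the pan's centre. The axes are those of the scoop.
- chunk_a: Chunk of split wood, about 40 x 30 x 28 mm, 26 g, starts lying in the scoop's pan. Origin at its centre. The chunks slide on the tipped pan from about 30 to 35 degrees on.
- chunk_b: Chunk of split wood, about 38 x 32 x 26 mm, like chunk_a.
- chunk_c: Chunk of split wood, about 42 x 28 x 30 mm, like chunk_a.
- bowl: Stainless bowl, 170 mm across, 60 mm high. Bystander. Origin under its centre.
- glass_lid: Round greenish glass pan lid with knob, 184 mm across, 52 mm high, lying flat. Bystander. Origin under its centre.
- colander: Blue plastic colander, 190 mm across, 85 mm high. Bystander. Origin under its centre.
- cup_a: White ceramic cup, 76 mm across, 75 mm high. Bystander. Origin under its centre.
- cup_b: Blue ceramic cup, 76 mm across, 75 mm high. Bystander. Origin under its centre.
- spoon: Wooden spoon, 260 mm long, lying on the counter along its x axis. Bystander.
Not all that is in view belongs to the job. Leave any blue or orange look-alike of the chunk_b alone. What is shaped like the chunk_a but blue is not meant.

How it is judged:
By the outcome, as a careful person would: the job done as asked, in the order asked, and still so for the second after the job is handed in, with the robot touching nothing.
It also fails if it takes over 72 s, if anything falls off the work surface, if the arm or the gripper's body presses on something with over 40 N, if the wrist force passes 120 N, or if a joint passes its speed limit or range.

### The arm

A 6-joint arm with a two-finger parallel gripper is mounted at the origin on the work surface. World frame = base frame: x ahead of the robot, y to its left, z up, the work surface at z = 0. Lengths are in mm, angles in rad, forces in N, time in s.
With the tool pointing down it reaches from about 275 to 725 mm from the base axis. Payload 5.6 kg.
Tool frame: the origin (TCP) lies midway between the tips of the shut fingers; the grasp point (between the pads) lies 19 mm behind it (arm.grip_point_offset is the distance from the TCP to the grasp point, in mm); z points along the fingers, y is the line along which they close (so a half turn about z gives the same grasp; the last joint's range is limited). The gripper opens to 85 mm and grips with 20 to 120 N. Pads are 22 mm wide; open, the fingers measure 114 mm over their backs; the gripper's body (76 mm by 85 mm) begins 54 mm behind the grasp point. The pads swing forward as they close: fully open they stand 13 mm farther back than shut.
Start: joints at [-0.962, 0.255, 0.108, 0, -1.424, -0.285], TCP at [175.014, -521.405, 231.283] pointing down, gripper open.
Joint ranges: [-2.95, 2.95], [-1.21, 1.97], [-1.09, 1.5], [-2.87, 1.71], [-2.94, -0.07], [-3.05, 3.05]. Speed limits (rad/s): [2.57, 2.57, 3.14, 3.14, 3.14, 3.14].

### API

Orientations are given as [roll, pitch, yaw] about the fixed x, y, z axes, in that order (R = Rz(yaw) Ry(pitch) Rx(roll)).
In Python, from station import arm, imaging, ticket gives the robot as it stands.
- The arm moves only by the shell command python3 -m pendant 'ROWS' [OPENING] [FORCE]. ROWS is text: rows parted by semicolons, each of 6 numbers parted by spaces: the shift along the tool's x, y, z in mm, then the turn, a rotation vector about the tool's x, y, z in rad. A call has 1 to 20 rows; each row shifts and turns the commanded pose from where the row before left it, along the tool's axes as they then stand; what a row does not reach is not made up. A row lasts 1/8 s, in which the tool goes at most 62.5 mm and 10.7 degrees, less where a joint would pass 70% of its speed; a pose out of reach is approached as far as the arm can. A call is refused whole if a number of a shift passes 62.5 or a number of a turn 0.188, either way. A call with a gripper value outside its range is refused whole. OPENING is the finger opening in mm, from 0 to 85.4, set as the call begins (- or left out, the last holds). The fingers move at their own pace and stop on an object; FORCE is the grip in N (left out, the last holds). Time passes only in rows, so rows that do not move let the fingers close. It gives the time, the measured TCP pose, the force, the opening and the grip force at its end, in the units of the state.
- arm.get_obs(): the state, without advancing time (a new reading comes with each control period).
- imaging.read_camera(name): name is "side" or "top"; returns the picture (480x640x3 uint8, blue, green, red); there is no depth.
- imaging.get_calibration(name): a dict with "fx", "fy", "cx", "cy" (pixels), "k1" (the pictures are not rectified: a ray, as slopes to the right and down, at radius r is drawn at 1 + k1 r^2 times it, then the intrinsics apply), "xyz" and "rotation" of the camera in the world. Camera axes: x right, y down, z forward; pixel columns grow to the right and rows downward; lengths in mm; the calibration is good to about 2 mm. A picture is of the moment at which its call begins. get_calibration takes no time and is no camera call.
- ticket.job_done(): hands the job in; it is judged then, once.
The state is a dict: "t": time; "qpos": joint angles; "qvel": joint speeds; "joint_efforts": joint torques, N m; "tcp_pos": TCP position; "tcp_rot": TCP orientation; "contact_force": force on the tool from outside, world axes, zero at the start; "ft_torque": the same for the moment, N m; "width": finger opening in mm; "grip_force": force on a finger pad.
Only numpy, scipy, OpenCV 4.12 (cv2) and the standard library are available. Lean on these libraries where they do the work, as an engineer would, in place of code of your own. Each camera call takes 0.05 s, during which the arm holds its last target. There are 200 camera calls.

## Working session

There is one attempt and no reset: what is moved stays moved. The work goes in short steps, Python scripts to look and compute and a shell command to move; the robot and the scene stay as the last step left them, time stands still between calls to the robot, and variables do not carry over. Pictures are saved under pics/ and viewed, at most 10 in all, crops included, and the job is handed in when it is done.

```bash
ls; mkdir -p pics
python3 - <<'E'
from station import arm, imaging
import cv2
for n in("top","side"):
    cv2.imwrite(f"pics/{n}0.png",imaging.read_camera(n)); print(imaging.get_calibration(n))
print(arm.get_obs())
E
```

```text
pics
{'fx': 469.49650674929546, 'fy': 469.49650674929546, 'cx': 324.2118882352598, 'cy': 239.30282761362457, 'k1': 0.030169020088223863, 'xyz': array([ 450.18673461,  -59.29800507, 1254.58906258]), 'rotation': array([-3.04420385,  0.01696263, -1.57053508])}
{'fx': 478.700159417672, 'fy': 478.700159417672, 'cx': 313.4673441703765, 'cy': 237.1927588454832, 'k1': 0.027579119648237973, 'xyz': array([ 406.47596534, -804.00985725,  874.07218326]), 'rotation': array([-2.36651863,  0.00403799, -0.21620589])}
{'t': 0.1, 'qpos': array([-9.62417727e-01,  2.55688182e-01,  1.07111909e-01, -4.14149511e-04,
       -1.42389006e+00, -2.84590407e-01]), 'qvel': array([ 0.00071922, -0.00160639,  0.00289748,  0.00194258, -0.00072439,
       -0.00105654]), 'joint_efforts': array([-3.76619733e-03, -3.87605381e+01,  2.38471395e+01,  5.37793458e+00,
       -3.80648766e-03, -1.67912310e-05]), 'tcp_pos': array([ 174.88873175, -520.98239856,  230.4785444 ]), 'tcp_rot': array([ 3.13987481e+00, -7.57705665e-05, -2.81786536e+00]), 'contact_force': array([ 0.06792219, -0.38813756,  0.35637947]), 'ft_torque': array([-0.03163713, -0.01598381,  0.00826986]), 'grip_force': 0.0, 'width': 85.35154646739339}
```

View pics/top0.png

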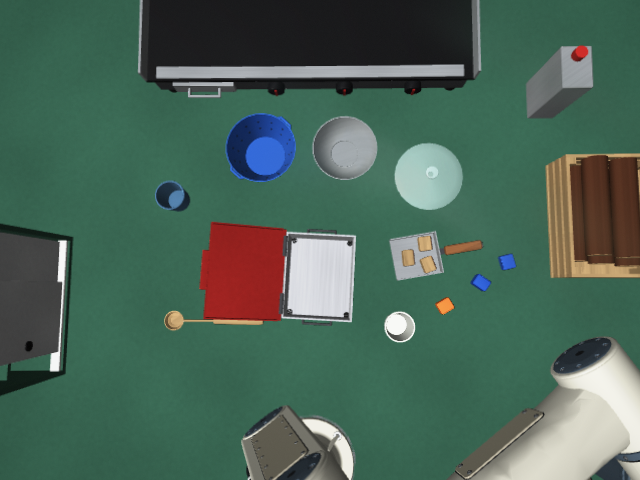

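View pics/side0.png

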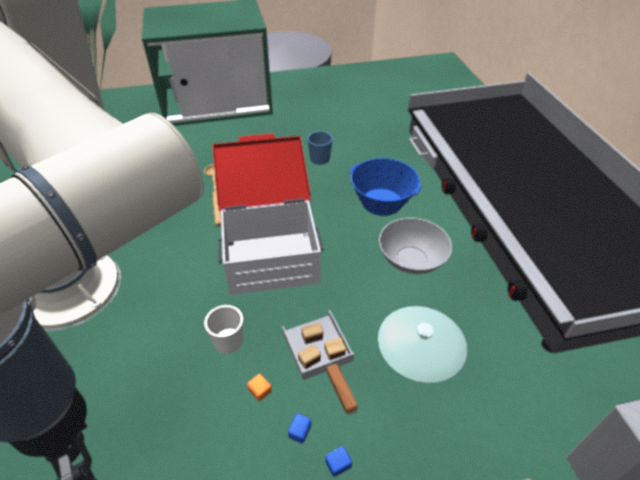

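The top view shows the scoop pan at (416,256), its wooden grip at (463,248), the box opening at (320,277) and the red lid at (245,272), with its lip on the left. There are several chunk look-alikes: blue at (507,262) and (481,283), and orange at (445,306). The three wood-coloured chunks in the pan, at (425,243), (408,258) and (429,265), are the ones meant. I'll measure next and confirm in a crop.

```bash
cat > h.py <<'E'
import numpy as np, cv2
from scipy.spatial.transform import Rotation as R
from station import arm, imaging
def ray(n,p):
    c=imaging.get_calibration(n)
    d=np.array([(p[0]-c['cx'])/c['fx'],(p[1]-c['cy'])/c['fy']]); u=d.copy()
    for _ in range(10): u=d/(1+c['k1']*(u@u))
    return c['xyz'],R.from_euler('xyz',c['rotation']).apply([u[0],u[1],1])
def onz(n,p,z):
    o,d=ray(n,p); return o+d*(z-o[2])/d[2]
def two(p,q):
    o1,d1=ray('top',p);o2,d2=ray('side',q)
    A=np.stack([d1,-d2],1);s=np.linalg.lstsq(A,o2-o1,rcond=None)[0]
    a,b=o1+d1*s[0],o2+d2*s[1];return (a+b)/2,np.linalg.norm(a-b)
E
python3 - <<'E'
from h import *
np.set_printoptions(precision=1,suppress=True)
t=cv2.imread('pics/top0.png');s=cv2.imread('pics/side0.png')
def comps(im,lo,hi,n,amin):
    m=cv2.inRange(cv2.cvtColor(im,cv2.COLOR_BGR2HSV),lo,hi)
    k,l,st,ce=cv2.connectedComponentsWithStats(m)
    for i in range(1,k):
        if st[i,4]>amin:
            c=cv2.findContours((l==i).astype('uint8'),0,2)[0][0]
            print(n,st[i],ce[i],cv2.boxPoints(cv2.minAreaRect(c)).round(1).tolist())
comps(t[220:330,380:520],(5,80,60),(22,255,255),'wood top',60)
comps(s[300:430,270:370],(5,80,60),(22,255,255),'wood side',60)
comps(t,(0,150,70),(4,255,255),'red top',300)
comps(s,(0,150,70),(4,255,255),'red side',300)
for p in [(445.5,251),(482,245)]: print('grip ends',onz('top',p,45))
for p in [(288,234),(355,236),(352,320),(283,318)]: print('rim',onz('top',p,110))
a=cv2.resize(t[215:335,380:520],None,fx=2.8,fy=2.8,interpolation=2);b=cv2.resize(t[215:335,195:365],None,fx=2.3,fy=2.8,interpolation=2)
cv2.imwrite('pics/crop.png',np.hstack([a,b]))
E
```

```text
wood top [ 38  16  14  15 181] [44.5 23.2] [[36.900001525878906, 17.5], [49.900001525878906, 15.399999618530273], [52.20000076293945, 29.0], [39.20000076293945, 31.100000381469727]]
wood top [ 64  20  38  15 334] [82.6 27.1] [[63.099998474121094, 26.100000381469727], [100.5999984741211, 19.600000381469727], [102.0999984741211, 28.200000762939453], [64.69999694824219, 34.79999923706055]]
wood top [ 22  30  13  16 178] [27.7 37.4] [[21.100000381469727, 30.299999237060547], [32.599998474121094, 29.0], [34.29999923706055, 44.400001525878906], [22.899999618530273, 45.70000076293945]]
wood top [ 40  36  16  17 187] [47.7 44.1] [[39.0, 39.599998474121094], [50.79999923706055, 34.900001525878906], [56.29999923706055, 48.70000076293945], [44.599998474121094, 53.400001525878906]]
wood top [ 55  77  20  17 220] [64.3 85.3] [[54.0, 83.0], [68.4000015258789, 75.80000305175781], [74.5999984741211, 88.19999694824219], [60.20000076293945, 95.4000015258789]]
wood side [ 32  24  20  17 224] [41.6 31.1] [[30.299999237060547, 28.299999237060547], [48.5, 21.799999237060547], [52.70000076293945, 33.700000
[... 435 characters left out ...]
001525878906, 67.69999694824219], [66.0999984741211, 62.0], [88.19999694824219, 107.5], [76.4000015258789, 113.19999694824219]]
red top [ 200  222   87   99 7356] [242.7 272.3] [[197.39999389648438, 317.6000061035156], [203.89999389648438, 221.1999969482422], [286.20001220703125, 226.6999969482422], [279.70001220703125, 323.1000061035156]]
red side [ 213  134   97   75 5755] [259.9 170.8] [[211.5, 139.5], [302.79998779296875, 130.1999969482422], [309.79998779296875, 198.89999389648438], [218.60000610351562, 208.1999969482422]]
grip ends [ 537.8 -350.1   45. ]
grip ends [ 553.1 -443.2   45. ]
rim [575.2  49.1 110. ]
rim [ 570.  -115.2  110. ]
rim [ 367.  -106.7  110. ]
rim [371.5  59.5 110. ]
```

View pics/crop.png

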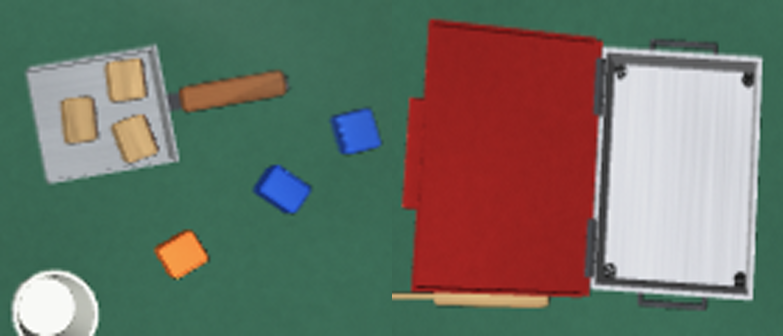

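The crop confirms it: the three wood-coloured chunks lie in the pan, while the blue and orange ones lie outside it and are decoys. Now the grip, hinge and first move.

```bash
cat >> h.py <<'E'
np.set_printoptions(precision=3,suppress=True)
def to(p,rpy=None):
    "tool-frame turn to rpy (done first), then tool-frame shift to p"
    o=arm.get_obs(); r=R.from_euler('xyz',o['tcp_rot']); g=R.from_euler('xyz',rpy) if rpy is not None else r
    print('q',o['qpos'],'tcp',o['tcp_pos'],'turn',(r.inv()*g).as_rotvec(),'shift',g.inv().apply(np.array(p)-o['tcp_pos']))
E
python3 - <<'E'
from h import *
print([a for a in dir(arm) if a[0]!='_'])
print('grip top face',onz('top',(462.6,247.2),45),'tri',two((462.6,247.2),(341.3,387.6)))
a=onz('top',(443.9,250.5),45);b=onz('top',(481.4,243.9),45);d=a-b
yaw=np.arctan2(d[1],d[0]);print(a,b,'yaw',yaw,np.linalg.norm(d))
c=onz('top',(462.6,247.2),45);g=c+19.5*d/np.linalg.norm(d);print('grasp',g)
to([g[0],g[1],130],[np.pi,0,yaw-np.pi])
# lid edge corners (without lip)
for p in [(209,223),(204,319),(202,270)]: print('edge',onz('top',p,185))
E
python3 -m pendant '0 0 0 0 0 -0.177;0 0 0 0 0 -0.177;0 0 0 0 0 -0.177;0 0 0 0 0 -0.177;0 0 0 0 0 -0.177;0 0 0 0 0 -0.177;0 0 0 0 0 -0.177;0 0 0 0 0 -0.177' 50 40
```

```text
['IKError', 'get_obs', 'grip_point_offset']
grip top face [ 547.523 -393.794   45.   ] tri (array([ 547.139, -396.552,   34.39 ]), np.float64(2.483470011126725))
[ 539.066 -346.015   45.   ] [ 555.97  -441.728   45.   ] yaw 1.7456060743772213 97.19444940357015
grasp [ 544.131 -374.591   45.   ]
q [-0.962  0.256  0.107 -0.    -1.424 -0.285] tcp [ 174.889 -520.982  230.479] turn [ 0.001  0.001 -1.422] shift [ -79.941 -389.076  100.479]
edge [592.78  224.201 185.   ]
edge [374.468 229.991 185.   ]
edge [484.761 237.534 185.   ]
t: 1.1
tcp_pos: [174.9, -521.1, 230.7]
tcp_rot: [3.141, 0.001, -1.396]
contact_force: [0.4, -0.5, -0.4]
width: 49.8
grip_force: 0.0
```

```bash
python3 -m pendant '-8.8 -43.2 11.1 0 0 0;-8.8 -43.2 11.1 0 0 0;-8.8 -43.2 11.1 0 0 0;-8.8 -43.2 11.1 0 0 0;-8.8 -43.2 11.1 0 0 0;-8.8 -43.2 11.1 0 0 0;-8.8 -43.2 11.1 0 0 0;-8.8 -43.2 11.1 0 0 0;-8.8 -43.2 11.1 0 0 0;0 0 0 0 0 0' && python3 -c "
from h import *
to([544,-375.5,16],[np.pi,0,-1.396]);cv2.imwrite('pics/s1.png',imaging.read_camera('side')[200:480,200:500])"
```

```text
t: 2.35
tcp_pos: [546.5, -375.8, 128.5]
tcp_rot: [3.139, 0.003, -1.399]
contact_force: [-0.4, 0.3, 0.4]
width: 50.0
grip_force: 0.0
q [-0.368  0.524  0.251 -0.001 -1.301  0.54 ] tcp [ 546.463 -375.761  128.47 ] turn [ 0.003  0.003 -0.003] shift [ -0.685   2.38  112.47 ]
```

View pics/s1.png

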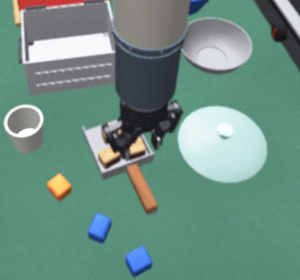

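The crop shows the open gripper over the scoop, straddling the grip's line; the decoys and the cup are clear of it. Descend and grip.

```bash
python3 -m pendant '0 2.4 28 0 0 0;0 0 28 0 0 0;0 0 28 0 0 0;0 0 28 0 0 0;0 0 0 0 0 0' && python3 -m pendant '0 0 0 0 0 0;0 0 0 0 0 0;0 0 0 0 0 0;0 0 0 0 0 0' 0 100 && python3 -m pendant '0 0 -15 0 0 0;0 0 -25 0 0 0;0 0 -40 0 0 0;0 0 -40 0 0 0;0 0 -40 0 0 0;0 0 -40 0 0 0;0 0 0 0 0 0' && python3 -c "
from h import *
cv2.imwrite('pics/s2.png',imaging.read_camera('side')[100:480,150:500])
to([590,-28,280],[np.pi,0,0])"
```

```text
t: 3.02
tcp_pos: [540.1, -378.1, 17.4]
tcp_rot: [3.138, 0.003, -1.403]
contact_force: [-0.2, 0.2, 0.9]
width: 49.9
grip_force: 0.0
t: 3.52
tcp_pos: [543.5, -379.3, 21.6]
tcp_rot: [-3.139, -0.003, -1.401]
contact_force: [-0.5, -0.6, 6.0]
width: 22.1
grip_force: 98.2
t: 4.4
tcp_pos: [543.9, -379.2, 224.3]
tcp_rot: [-3.135, -0.005, -1.402]
contact_force: [-0.1, 0.5, -2.4]
width: 22.5
grip_force: 98.2
q [-0.373  0.484  0.421 -0.    -1.504  0.542] tcp [ 543.123 -378.325  221.288] turn [-0.002 -0.003 -1.402] shift [  46.877 -350.325  -58.712]
```

View pics/s2.png

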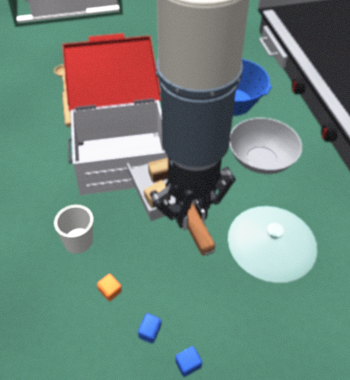

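The side crop shows the scoop lifted by its grip with chunks still in the pan, and a weight of 2.4 N against an expected 2.3 N. Turn the lip towards -x, then carry it over the box.

```bash
python3 -m pendant '0 0 -3 0 0 -0.06;0 0 -3 0 0 -0.1;0 0 -3 0 0 -0.12;0 0 -3 0 0 -0.12;0 0 -3 0 0 -0.12;0 0 -3 0 0 -0.12;0 0 -3 0 0 -0.12;0 0 -3 0 0 -0.12;0 0 -3 0 0 -0.12;0 0 -3 0 0 -0.12;0 0 0 0 0 -0.12;0 0 0 0 0 -0.1;0 0 0 0 0 -0.06' && python3 -m pendant '2 -15 0 0 0 0;4 -30 0 0 0 0;7 -40 0 0 0 0;7 -40 0 0 0 0;7 -45 0 0 0 0;7 -45 0 0 0 0;7 -40 0 0 0 0;7 -40 0 0 0 0;5 -30 0 0 0 0;3 -15 0 0 0 0;1 -10 0 0 0 0;0 0 0 0 0 0' && python3 -c "
from h import *
a=imaging.read_camera('side')[60:360,150:470];b=imaging.read_camera('top')[130:430,230:550]
cv2.imwrite('pics/s3.png',np.hstack([a,b]))
to([600,-28,250],[np.pi,0,0])"
```

```text
t: 6.08
tcp_pos: [542.1, -377.6, 247.4]
tcp_rot: [-3.139, 0.003, 0.001]
contact_force: [-0.1, 0.5, -2.4]
width: 22.5
grip_force: 98.2
t: 7.58
tcp_pos: [600.0, -28.3, 249.2]
tcp_rot: [3.142, 0.0, -0.002]
contact_force: [0.1, -0.2, -1.3]
width: 21.9
grip_force: 98.3
q [ 0.211  0.354  0.292  0.    -1.508  1.357] tcp [600.07  -29.16  249.399] turn [ 0.     0.    -0.003] shift [-0.07  -1.16  -0.601]
```

View pics/s3.png

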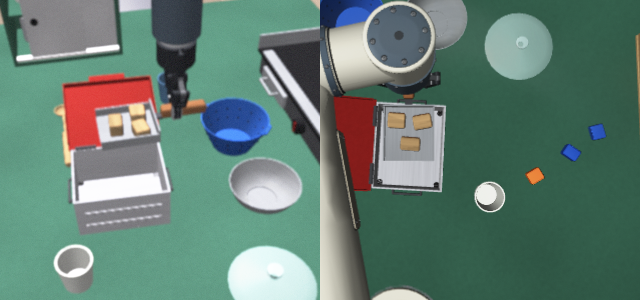

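Both views show the three chunks in the pan, with the pan above the box opening (right half, about (410,135)). Tip it about tool y.

```bash
python3 -m pendant '0 0 0 0 0.06 0;0 0 0 0 0.1 0;0 0 0 0 0.1 0;0 0 0 0 0.1 0;0 0 0 0 0.08 0;0 0 0 0 0.06 0;0 0 0 0 0.06 0;0 0 0 0 0.06 0;0 0 0 0 0.06 0;0 0 0 0 0.06 0;0 0 0 0 0.06 0;0 0 0 0 0.08 0;0 0 0 0 0.08 0;0 0 0 0 0.08 0;0 0 0 0 0 0;0 0 0 0 0 0;0 0 0 0 0 0;0 0 0 0 0 0'  && python3 -c "
from h import *
a=imaging.read_camera('side')[60:360,150:470];b=imaging.read_camera('top')[130:430,230:550]
cv2.imwrite('pics/s4.png',np.hstack([a,b]))
to([600,-28,250],[np.pi,0,0])"
```

```text
t: 9.93
tcp_pos: [598.7, -8.5, 308.1]
tcp_rot: [3.066, -0.908, 0.001]
contact_force: [0.4, 0.1, -1.0]
width: 22.2
grip_force: 99.8
q [-0.011 -0.183 -0.855  1.715 -0.066 -0.136] tcp [598.754  -8.531 308.263] turn [ 0.07  -0.908 -0.033] shift [ 1.246 19.469 58.263]
```

View pics/s4.png

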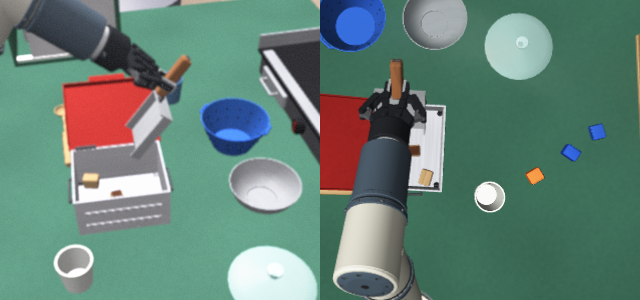

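The arm reached the wrist singularity at the end of its tilt (q5 about -0.07). The pan tipped about 52° and chunks lie in the box: left crop (90,180) and (116,193), right crop (427,177) and (414,150). I'll untip now and check that the pan is empty.

```bash
python3 -m pendant '0 0 0 0.006 -0.05 -0.003;0 0 0 0.006 -0.07 -0.003;0 0 0 0.006 -0.07 -0.003;0 0 0 0 0 0' && python3 -c "
from h import *
to([600,-28,290],[np.pi,0,0])
a=imaging.read_camera('side')[60:360,150:470];b=imaging.read_camera('top')[130:430,230:550]
cv2.imwrite('pics/s5.png',np.hstack([a,b]))"
```

```text
t: 10.52
tcp_pos: [613.7, -19.9, 334.8]
tcp_rot: [3.066, -0.843, -0.013]
contact_force: [0.4, 1.1, -1.1]
width: 22.1
grip_force: 99.8
q [ 0.318 -0.151 -0.653  0.889 -0.416  0.496] tcp [613.694 -19.933 334.771] turn [ 0.077 -0.842 -0.044] shift [-13.694   8.067  44.771]
```

```bash
python3 -m pendant '0 0 0 0.01 -0.105 -0.005;0 0 0 0.01 -0.105 -0.005;0 0 0 0.01 -0.105 -0.005;0 0 0 0.01 -0.105 -0.005;0 0 0 0.01 -0.105 -0.005;0 0 0 0.01 -0.105 -0.005;0 0 0 0.01 -0.105 -0.005;0 0 0 0.01 -0.105 -0.005;0 0 0 0 0 0' && python3 -c "
from h import *
to([600,-300,250],[np.pi,0,0])
a=imaging.read_camera('side')[60:360,150:470];b=imaging.read_camera('top')[130:430,230:550]
cv2.imwrite('pics/s6.png',np.hstack([a,b]))"
```

```text
t: 11.75
tcp_pos: [615.1, -27.8, 331.9]
tcp_rot: [3.135, -0.011, -0.016]
contact_force: [1.2, -0.1, -1.8]
width: 22.0
grip_force: 99.6
q [ 0.213  0.386  0.542  0.008 -1.718  1.342] tcp [615.099 -27.757 331.935] turn [ 0.006 -0.011 -0.016] shift [-15.099 272.243  81.935]
```

View pics/s6.png

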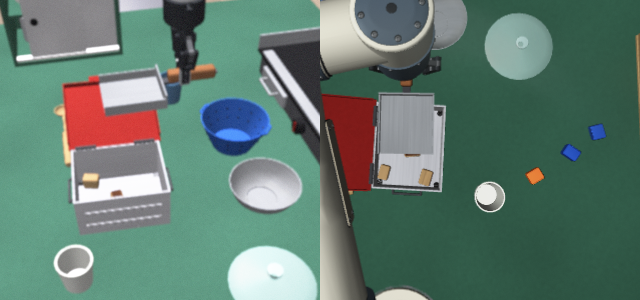

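The pan is empty, and the three chunks lie in the box at (384,173), (426,177) and (412,153) in the right half. Return the scoop to its original spot.

```bash
python3 -m pendant '-8 39 10 0 0 0;-8 39 10 0 0 0;-8 39 10 0 0 0;-8 39 10 0 0 0;-8 39 10 0 0 0;-8 39 10 0 0 0;-8 39 10 0 0 0;-8 39 10 0 0 0;-8 39 10 0 0 0;0 0 0 0 0 0.154;0 0 0 0 0 0.154;0 0 0 0 0 0.154;0 0 0 0 0 0.154;0 0 0 0 0 0.154;0 0 0 0 0 0.154;0 0 0 0 0 0.154;0 0 0 0 0 0.154;0 0 0 0 0 0.154;0 0 0 0 0 0' && python3 -c "
from h import *
to([543.5,-379,22],[np.pi,0,-1.402])"
```

```text
t: 14.22
tcp_pos: [538.6, -375.4, 245.2]
tcp_rot: [-3.128, -0.007, -1.395]
contact_force: [-1.5, 0.6, -2.3]
width: 22.0
grip_force: 99.7
q [-0.372  0.462  0.444 -0.002 -1.538  0.548] tcp [ 538.564 -375.409  245.238] turn [-0.014 -0.007  0.007] shift [  4.37   -4.263 223.238]
```

```bash
python3 -m pendant '4 -4 40 -0.013 -0.006 0.007;0 0 45 0 0 0;0 0 45 0 0 0;0 0 40 0 0 0;0 0 30 0 0 0;0 0 10 0 0 0;0 0 0 0 0 0' && python3 -m pendant '0 0 3 0 0 0;0 0 2 0 0 0;0 0 2 0 0 0;0 0 0 0 0 0'
```

```text
t: 15.1
tcp_pos: [544.6, -378.0, 34.6]
tcp_rot: [-3.141, 0.002, -1.401]
contact_force: [-0.7, 0.3, -1.5]
width: 22.0
grip_force: 99.6
t: 15.6
tcp_pos: [544.7, -377.6, 27.0]
tcp_rot: [-3.141, 0.003, -1.402]
contact_force: [0.0, 1.0, -0.9]
width: 22.3
grip_force: 99.6
```

```bash
python3 -m pendant '0 0 2 0 0 0;0 0 2 0 0 0;0 0 1 0 0 0;0 0 0 0 0 0'; python3 -m pendant '0 0 1 0 0 0;0 0 1 0 0 0;0 0 0 0 0 0'
```

```text
t: 16.1
tcp_pos: [544.6, -377.6, 21.9]
tcp_rot: [-3.141, 0.003, -1.402]
contact_force: [0.0, 0.1, -1.8]
width: 21.9
grip_force: 99.9
t: 16.48
tcp_pos: [544.9, -377.9, 21.4]
tcp_rot: [-3.141, 0.002, -1.402]
contact_force: [-2.4, 0.4, 5.7]
width: 22.4
grip_force: 100.9
```

Contact with the counter is felt (5.7 N). Release and rise.

```bash
python3 -m pendant '0 0 0 0 0 0;0 0 0 0 0 0;0 0 -1 0 0 0;0 0 0 0 0 0' 55 && python3 -m pendant '0 0 -15 0 0 0;0 0 -30 0 0 0;0 0 -45 0 0 0;0 0 -45 0 0 0;0 0 -45 0 0 0;0 0 -45 0 0 0;0 0 -45 0 0 0;0 0 -40 0 0 0;0 0 0 0 0 0' && python3 -c "
from h import *
to([490,330,330],[np.pi,0,-1.613])
a=imaging.read_camera('side')[200:440,200:520];b=imaging.read_camera('top')[130:370,230:550]
cv2.imwrite('pics/s7.png',np.hstack([a,b]))"
```

```text
t: 16.98
tcp_pos: [544.8, -377.6, 21.0]
tcp_rot: [-3.141, 0.003, -1.402]
contact_force: [-1.2, 0.6, 0.3]
width: 54.9
grip_force: 0.0
t: 18.1
tcp_pos: [545.2, -379.3, 336.4]
tcp_rot: [-3.134, -0.003, -1.403]
contact_force: [-0.7, -0.2, -0.2]
width: 55.1
grip_force: 0.0
q [-0.374  0.51   0.751 -0.001 -1.804  0.542] tcp [ 545.191 -379.272  336.413] turn [-0.008 -0.003  0.21 ] shift [-706.311   85.067    6.413]
```

View pics/s7.png

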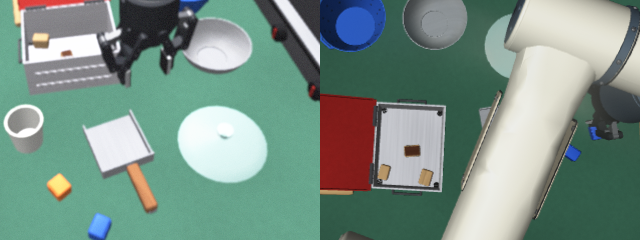

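The scoop lies flat and empty at (120,150) on the left, and the three chunks are in the box on the right. Now cross over to the lid side with the fingers shut.

```bash
python3 -m pendant '0 0 0 -0.004 0 0.105;0 0 0 -0.004 0 0.105;-50.5 6 0 0 0 0;-50.5 6 0 0 0 0;-50.5 6 0 0 0 0;-50.5 6 0 0 0 0;-50.5 6 0 0 0 0;-50.5 6 0 0 0 0;-50.5 6 0 0 0 0;-50.5 6 0 0 0 0;-50.5 6 0 0 0 0;-50.5 6 0 0 0 0;-50.5 6 0 0 0 0;-50.5 6 0 0 0 0;-50.5 6 0 0 0 0;-50.5 6 0 0 0 0' 0 40 && python3 -m pendant '0 0 0 0 0.12 0;0 0 0 0 0.12 0;0 0 0 0 0.12 0;0 0 0 0 0.12 0;0 0 0 0 0 0' && python3 -c "
from h import *
to([490,330,330],[np.pi,0,-1.613])"
```

```text
t: 20.2
tcp_pos: [489.2, 332.6, 332.0]
tcp_rot: [3.132, 0.0, -1.612]
contact_force: [1.0, -0.4, 0.1]
width: 0.2
grip_force: 0.0
t: 20.82
tcp_pos: [489.3, 332.8, 328.6]
tcp_rot: [3.126, -0.486, -1.603]
contact_force: [0.1, 0.0, -0.8]
width: -0.2
grip_force: 0.0
q [ 0.999  0.605  0.687  0.261 -2.07  -0.958] tcp [489.337 332.763 328.6  ] turn [ 0.013 -0.486  0.006] shift [ 2.732 -0.779 -1.4  ]
```

```bash
python3 -m pendant '0 0 0 0 0.1 0;0 0 0 0 0.1 0;0 0 0 0 0.1 0;0 0 0 0 0.085 0;0 0 0 0 0 0'
python3 - <<'E'
from h import *
H=np.array([474.5,57,110]);ya=-.042
def pose(phi,th,s=22,off=11):
    f,t=np.radians(phi),np.radians(th)
    E=182*np.array([-np.cos(f),np.sin(f)]);z=np.array([-np.sin(t),-np.cos(t)]);x=np.array([-np.cos(t),np.sin(t)])
    r=E+s*z-off*x; return H+np.array([-np.sin(ya)*r[0],np.cos(ya)*r[0],r[1]])
to(pose(160.4,50,-48,19),[np.pi,-np.radians(50),-1.613])
# increments in tool frame along the arc
P=None
for phi,th in zip([160,150,140,130,120,110,100,90,80,70,60],[50,43,36,29,22,15,8,0,-4,-8,-12]):
    p=pose(phi,th);g=R.from_euler('xyz',[np.pi,-np.radians(th),-1.613])
    if P is not None: print(phi,th,p,'shift(prev tool)',P[1].inv().apply(p-P[0]),'turn',(P[1].inv()*g).as_rotvec())
    P=(p,g)
E
```

```text
t: 21.45
tcp_pos: [490.1, 331.5, 330.8]
tcp_rot: [3.124, -0.866, -1.599]
contact_force: [-0.7, -0.6, 0.2]
width: 0.2
grip_force: 0.0
q [ 1.053  0.8    0.762  0.471 -2.285 -0.918] tcp [490.115 331.527 330.833] turn [0.006 0.007 0.009] shift [-74.879   4.063 133.981]
150 43 [480.826 207.525 177.408] shift(prev tool) [28.045 -0.002 -9.716] turn [-0.    -0.122 -0.   ]
140 36 [480.185 192.269 202.723] shift(prev tool) [28.432 -0.003 -8.1  ] turn [ 0.    -0.122  0.   ]
130 29 [479.368 172.84  224.846] shift(prev tool) [28.735 -0.004 -6.467] turn [ 0.    -0.122 -0.   ]
120 22 [478.403 149.876 243.098] shift(prev tool) [28.952 -0.005 -4.821] turn [-0.    -0.122  0.   ]
110 15 [477.321 124.12  256.927] shift(prev tool) [29.082 -0.005 -3.165] turn [ 0.    -0.122 -0.   ]
100 8 [476.156  96.4   265.918] shift(prev tool) [29.126 -0.006 -1.505] turn [ 0.    -0.122 -0.   ]
90 0 [474.962  67.99  270.   ] shift(prev tool) [28.726 -0.006 -0.085] turn [-0.   -0.14 -0.  ]
80 -4 [473.698  37.921 268.056] shift(prev tool) [30.096 -0.006  1.944] turn [-0.   -0.07  0.  ]
70 -8 [472.472   8.75  260.769] shift(prev tool) [29.634 -0.006  5.232] turn [ 0.   -0.07 -0.  ]
60 -12 [471.323 -18.6   248.384] shift(prev tool) [28.831 -0.006  8.454] turn [ 0.   -0.07  0.  ]
```

```bash
python3 -m pendant '-15 1 0 0.006 0.007 0.009;-15 1 0 0 0 0;-15 1 0 0 0 0;-15 1 0 0 0 0;-15 0 0 0 0 0;0 0 32 0 0 0;0 0 32 0 0 0;0 0 32 0 0 0;0 0 32 0 0 0;0 0 6 0 0 0;0 0 0 0 0 0'
python3 - <<'E'
from h import *
f,t=np.radians(160.4),np.radians(50)
E=np.array([481.7,228.5,171])
o=arm.get_obs();r=R.from_euler('xyz',o['tcp_rot'])
print(o['qpos'],'edge in tool frame',r.inv().apply(E-o['tcp_pos']))
E
```

```text
t: 22.82
tcp_pos: [484.3, 278.0, 189.5]
tcp_rot: [-3.137, -0.87, -1.617]
contact_force: [-0.2, 0.2, -0.8]
width: -0.2
grip_force: 0.0
[ 1.034  0.717  0.275  0.396 -1.909 -1.101] edge in tool frame [17.787  0.558 49.84 ]
```

```bash
python3 -m pendant '0 0 20 0 0 0;0 0 20 0 0 0;0 0 20 0 0 0;0 0 11 0 0 0;0 0 0 0 0 0' && python3 -m pendant '4 0 0 0 0 0;4 0 0 0 0 0;4 0 -1 0 0 0;0 0 0 0 0 0' && python3 -m pendant '7 0 -2.4 0 -0.03 0;7 0 -2.4 0 -0.03 0;7 0 -2.4 0 -0.03 0;7 0 -2.4 0 -0.03 0;0 0 0 0 0 0'
python3 - <<'E'
from h import *
def red(n):
    m=cv2.inRange(cv2.cvtColor(imaging.read_camera(n),cv2.COLOR_BGR2HSV),(0,150,60),(4,255,255))
    k,l,st,ce=cv2.connectedComponentsWithStats(m);i=1+st[1:,4].argmax();print(n,st[i],ce[i])
red('top');red('side')
E
```

```text
t: 23.45
tcp_pos: [482.0, 223.7, 143.7]
tcp_rot: [-3.137, -0.87, -1.617]
contact_force: [-0.0, 0.5, -0.1]
width: -0.2
grip_force: 0.0
t: 23.95
tcp_pos: [482.2, 218.4, 153.9]
tcp_rot: [-3.134, -0.866, -1.617]
contact_force: [0.6, 5.5, -1.0]
width: 0.3
grip_force: 1.9
t: 24.58
tcp_pos: [481.3, 205.2, 181.7]
tcp_rot: [-3.135, -0.747, -1.617]
contact_force: [1.2, 2.0, -0.7]
width: -0.2
grip_force: 1.0
top [ 205  220   81  101 7067] [244.765 272.207]
side [ 211  125   99   84 6595] [259.475 166.322]
```

```bash
python3 -m pendant '7.1 0 -2.2 0 -0.031 0;7.1 0 -2.1 0 -0.031 0;7.1 0 -2 0 -0.031 0;7.1 0 -1.9 0 -0.031 0;7.2 0 -1.8 0 -0.031 0;7.2 0 -1.7 0 -0.031 0;7.2 0 -1.6 0 -0.031 0;7.2 0 -1.5 0 -0.031 0;0 0 0 0 0 0'
python3 - <<'E'
from h import *
def red(n):
    m=cv2.inRange(cv2.cvtColor(imaging.read_camera(n),cv2.COLOR_BGR2HSV),(0,150,60),(4,255,255))
    k,l,st,ce=cv2.connectedComponentsWithStats(m);i=1+st[1:,4].argmax();print(n,st[i],ce[i])
red('top');red('side')
print(arm.get_obs()['qpos'])
E
```

```text
t: 25.8
tcp_pos: [479.6, 166.8, 227.6]
tcp_rot: [-3.137, -0.501, -1.617]
contact_force: [0.2, 0.9, -0.3]
width: -0.1
grip_force: 0.4
top [ 222  219   65  105 5595] [253.149 272.115]
side [ 209  120  101   89 7036] [259.333 163.336]
[ 0.863  0.358  0.014  0.305 -1.63  -0.952]
```

```bash
python3 -m pendant '7.2 0 -1.4 0 -0.031 0;7.2 0 -1.3 0 -0.031 0;7.2 0 -1.2 0 -0.031 0;7.2 0 -1 0 -0.031 0;7.3 0 -0.9 0 -0.031 0;7.3 0 -0.8 0 -0.031 0;7.3 0 -0.8 0 -0.031 0;7.3 0 -0.7 0 -0.031 0;7.3 0 -0.5 0 -0.031 0;7.3 0 -0.4 0 -0.031 0;7.3 0 -0.3 0 -0.031 0;7.3 0 -0.2 0 -0.031 0;0 0 0 0 0 0'
python3 - <<'E'
from h import *
def red(n):
    m=cv2.inRange(cv2.cvtColor(imaging.read_camera(n),cv2.COLOR_BGR2HSV),(0,150,60),(4,255,255))
    k,l,st,ce=cv2.connectedComponentsWithStats(m);i=1+st[1:,4].argmax();print(n,st[i],ce[i])
red('top');red('side')
print(arm.get_obs()['qpos'])
E
```

```text
t: 27.52
tcp_pos: [476.1, 88.1, 264.0]
tcp_rot: [-3.138, -0.13, -1.616]
contact_force: [0.9, -0.8, 0.1]
width: -0.1
grip_force: 0.0
top [ 263  219   28  108 1038] [270.685 271.122]
side [ 206  133  105   75 5950] [260.191 168.296]
[ 0.593  0.14  -0.005  0.107 -1.502 -0.648]
```

```bash
python3 -m pendant '7.3 0 0 0 -0.03 0;7.3 0 0 0 -0.03 0;7.3 0 0 0 -0.03 0;7.4 0 0.3 0 -0.018 0;7.4 0 0.4 0 -0.018 0;7.4 0 0.5 0 -0.018 0;7.4 0 0.6 0 -0.018 0;7.4 0 0.9 0 -0.018 0;7.4 0 1.2 0 -0.018 0;0 0 0 0 0 0'
python3 - <<'E'
from h import *
def red(n):
    m=cv2.inRange(cv2.cvtColor(imaging.read_camera(n),cv2.COLOR_BGR2HSV),(0,150,60),(4,255,255))
    k,l,st,ce=cv2.connectedComponentsWithStats(m);i=1+st[1:,4].argmax();print(n,st[i],ce[i])
red('top');red('side')
print(arm.get_obs()['qpos'])
E
```

```text
t: 28.88
tcp_pos: [473.0, 22.5, 261.3]
tcp_rot: [-3.139, 0.068, -1.615]
contact_force: [-0.2, -0.7, 0.3]
width: -0.1
grip_force: 0.0
top [280 299  33  30 658] [297.915 315.04 ]
side [ 208  161  108   48 3299] [262.648 182.917]
[ 0.331  0.09   0.003 -0.062 -1.458 -0.367]
```

```bash
cat > red.py <<'E'
from h import *
for n in ('top','side'):
    m=cv2.inRange(cv2.cvtColor(imaging.read_camera(n),cv2.COLOR_BGR2HSV),(0,150,60),(4,255,255))
    k,l,st,ce=cv2.connectedComponentsWithStats(m);i=1+st[1:,4].argmax();print(n,st[i],ce[i])
E
python3 -m pendant '0 0 0 0 0 0;0 0 0 0 0 0;0 0 0 0 0 0' && python3 red.py;python3 -m pendant '7.3 0 1.2 0 -0.018 0;7.3 0 1.4 0 -0.018 0;0 0 0 0 0 0;0 0 0 0 0 0' && python3 red.py
```

```text
t: 29.35
tcp_pos: [473.0, 23.5, 261.4]
tcp_rot: [-3.139, 0.068, -1.613]
contact_force: [0.0, -0.4, -0.4]
width: 0.0
grip_force: 0.0
top [ 280  227   72  101 3524] [326.225 281.94 ]
side [ 214  200  108   30 2074] [266.218 214.317]
t: 29.95
tcp_pos: [472.4, 8.7, 257.7]
tcp_rot: [-3.139, 0.104, -1.614]
contact_force: [-0.2, 0.1, 1.5]
width: -0.3
grip_force: 0.0
top [ 281  232   84   93 2511] [337.746 290.444]
side [ 219  200  104   73 6137] [268.393 236.348]
```

The lid went over by itself. Retreat up and look.

```bash
python3 -m pendant '-5 0 -30 0 0 0;-30 0 -40 0 0 0;-50 0 -30 0 0 0;-50 0 0 0 0 0;-50 0 0 0 0 0;-50 0 0 0 0 0;-50 0 0 0 0 0;0 0 0 0 0 0'
python3 - <<'E'
from h import *
a=imaging.read_camera('side')[90:440,150:500];b=imaging.read_camera('top')[110:460,150:540]
cv2.imwrite('pics/s8.png',np.hstack([a,b]))
E
```

```text
t: 31.05
tcp_pos: [483.2, 285.3, 385.1]
tcp_rot: [-3.141, 0.103, -1.609]
contact_force: [0.5, -0.2, -0.5]
width: -0.1
grip_force: 0.0
```

View pics/s8.png

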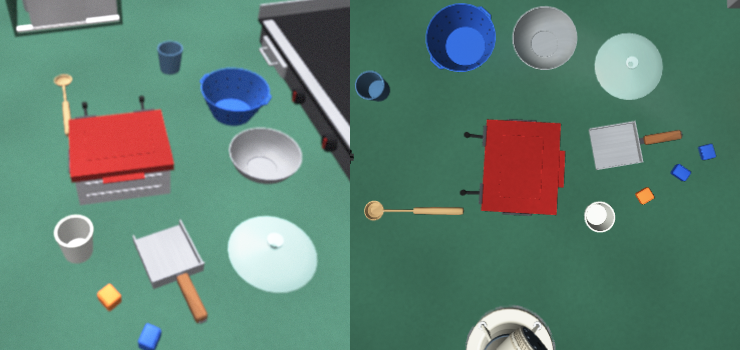

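Both halves show the lid fully shut (left (120,145), right (523,167)), the scoop flat and empty at (170,255) / (615,145), and the bystanders in place. I'll check the arm state numerically, then hand in.

Run:
```python
from h import *
t=imaging.read_camera('top');s0=cv2.imread('pics/top0.png')
d=cv2.absdiff(t,s0).max(2)>40
k,l,st,ce=cv2.connectedComponentsWithStats(d.astype('uint8'));print([x.tolist() for x in st[1:] if x[4]>150])
o=arm.get_obs();print(o['qpos'],o['tcp_pos'],o['contact_force'],o['t'])
```

```text
[[0, 205, 75, 140, 6274], [64, 218, 48, 39, 868], [199, 222, 166, 103, 14567], [88, 224, 66, 79, 2407], [417, 235, 16, 17, 222], [401, 249, 15, 18, 214], [419, 256, 18, 18, 218], [453, 337, 187, 143, 14512], [0, 364, 114, 116, 5436], [37, 383, 101, 92, 2498], [241, 406, 114, 74, 4076]]
[ 0.759  0.247  0.511 -0.071 -1.757 -0.818] [483.669 281.721 386.756] [-0.18  -0.85   0.739] 31.2
```

```bash
python3 -c "
from station import ticket
print(ticket.job_done())"
```

```text
the job is handed in; nothing more can be done
None
```

The three chunks are in the box, the empty scoop is back flat on the counter, and the lid swung shut by itself; I handed the job in at 31.2 s, but no verdict was returned, and while tipping the scoop joints 4 and 5 read 1.715 and -0.066, just past their listed limits of 1.71 and -0.07.

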